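Take the twist-lock cap off the used-battery canister and hold it

TASK

Open the grey used-battery canister that is screwed to the desk, so that I can drop cells in: unlock its black twist-lock cap by the orange bar and lift it off. Nothing shows whether it unlocks clockwise or anticlockwise: try one way, and if it soon comes up against a stop, go the other way. Finish still holding the cap in the gripper, level and still, at least 5 cm higher than it sat when closed; leave the jar, the eraser and the tea light where they stand.

Things in the scene. Friction and masses are not known exactly. Their poses are not given: they have to be found in the camera images.
- canister: Grey steel drum, 68 mm across, 70 mm tall, with a green band, on a dark round foot 92 mm across; fixed to the desk, position and yaw vary. Origin: centre of the foot's underside, on the desk; z up.
- mouth (a point): Centre of the canister's mouth, 70 mm above the desk. The top is a 6 mm steel plate with a 32 mm hole, widened by two openings toward the canister's own +y and -y, through which the cap's two lugs can pass.
- cap: Loose black cap, about 0.1 kg: a flange 54 mm across and 6 mm thick with an orange bar on top and a stem below. Origin: centre of the flange's underside, 70 mm above the desk when closed; z up. Closed, its x axis lies along the canister's x axis within about 0.1 rad.
- bar (a point): Centre of the cap's orange bar grip, 22 mm above the cap's origin. The bar runs along the cap's x axis: 48 mm long, 16 mm thick (along y), 32 mm tall, from the flange's top (6 mm) to 38 mm above the cap's origin. Its axes are the cap's.
- stem (a point): Foot of the cap's stem (28 mm across, 13 mm long). Two lugs, 50 mm over both, along the cap's +x and -x sit under the mouth plate, 1.5 mm play. The cap turns easily. One way, it hits a hard hidden stop within 0.6 rad; the other way (drawn anew each start) the lugs are free from about 1.1 to 1.8 rad of turn (best 1.3 to 1.6) and the cap lifts straight out.
- jar: Bystander: small glass jar with a steel lid, 58 mm across, 83 mm tall, loose. Origin: centre of its underside.
- eraser: Bystander: white eraser in a blue sleeve, 20 x 45 x 11 mm, loose. Origin: centre of its underside.
- tea_light: Bystander: tea light in a metal cup, 38 mm across, 15 mm tall, loose. Origin: centre of its underside.
Mind the look-alikes: they are no part of the job. Leave any pink look-alike of the cap alone.

How it is judged:
By the outcome, as a careful person would: the job done as asked, in the order asked, and still so for the second after the job is handed in, while the arm keeps its last pose, push and grip.
It also fails if it takes over 58 s, if anything falls off the work surface, if the arm or the gripper's body presses on something with over 40 N, if the wrist force passes 120 N, or if a joint passes its speed limit or range.

ROBOT

A 6-joint arm with a two-finger parallel gripper is mounted at the origin on the work surface; the furniture and walls round the work are solid. World frame = base frame: x ahead of the robot, y to its left, z up, the work surface at z = 0. Lengths are in m, angles in rad, forces in N, time in s.
With the tool pointing down it reaches from about 0.3 to 0.875 m from the base axis. Payload 6.4 kg.
Tool frame: the origin (TCP) lies midway between the tips of the shut fingers; the grasp point (between the pads) lies 19 mm behind it; z points along the fingers, y is the line along which they close (so a half turn about z gives the same grasp; the last joint's range is limited). The gripper opens to 85 mm and grips with 20 to 120 N. Pads are 22 mm wide; open, the fingers measure 114 mm over their backs; the gripper's body (76 mm by 85 mm) begins 54 mm behind the grasp point. The pads swing forward as they close: fully open they stand 13 mm farther back than shut.
Start: joints at [-1.345, 0.181, 1.607, -0, 1.354, -0.206], TCP at [0.241, -0.522, 0.231] pointing down, gripper open.
Joint ranges: [-2.99, 2.99], [-0.89, 2.07], [0.3, 2.58], [-1.14, 4.28], [0, 2.63], [-3.12, 3.12]. Speed limits (rad/s): [2.57, 2.57, 3.01, 3.14, 3.14, 3.14].

INTERFACE

Orientations are given as a unit quaternion [w, x, y, z].
In Python, from bench import ctrl gives the robot as it stands. The module is installed in compiled form; this text tells all that it offers.
- The arm moves only by the tool move_arm, never from a script. Its argument "plan" is one flat list of numbers, 6 for each row, row after row: the shift along the world's x, y, z in units of 50 mm (1.0 is 50 mm), then the turn, a rotation vector about the world's x, y, z in rad. A call has 1 to 10 rows; each row is the pose to reach, as a shift and turn from the pose commanded when the call began; what a row does not reach only later rows make up. A row lasts 1/8 s, in which the tool goes at most 62.5 mm and 10.7 degrees, less where a joint would pass 70% of its speed; a pose out of reach is approached as far as the arm can. A call with a gripper value outside its range is refused whole. "grip" is the finger opening in mm, from 0 to 85.4, set as the call begins (left out, the last holds). The fingers move at their own pace and stop on an object; the grip force is fixed at half the most. Time passes only in rows, so rows that repeat a pose let the fingers close. It gives the time, the measured TCP pose, the force, the opening and the grip force at its end, in the units of the state.
- ctrl.get_obs(): the state, without advancing time (a new reading comes with each control period).
- ctrl.camera(name): name is "scene" or "side" or "wrist"; returns a dict with "pixels" (384x512x3 uint8, red, green, blue), "fx", "fy", "cx", "cy" (pixels), "origin" and "attitude" of the camera in the world. Camera axes: x right, y down, z forward; pixel columns grow to the right and rows downward; lengths in m; the calibration is good to about 2 mm. The wrist camera is an equidistant fisheye: a pixel r from the principal point sees the ray r / f radians off the axis. A picture is of the moment at which its call begins. There is no depth.
- ctrl.hand_in(): hands the job in; it is judged then, once.
The state is a dict: "time_s": time; "q": joint angles; "dq": joint speeds; "joint_efforts": joint torques, N m; "eef_pos": TCP position; "eef_rot": TCP orientation; "wrist_force": force on the tool from outside, world axes, zero at the start; "torque": the same for the moment, N m; "opening": opening from 0.0 (shut) to 1.0 (fully open); "grasp_force": force on a finger pad.
Only numpy, scipy, OpenCV 4.12 (cv2) and the standard library are available. Lean on these libraries where they do the work, as an engineer would, in place of code of your own. Each camera call takes 0.05 s, during which the arm holds its last target. There are 200 camera calls.

## Working session

There is one attempt and no reset: what is moved stays moved. The work goes in short steps, Python scripts to look and compute and a tool call to move; the robot and the scene stay as the last step left them, time stands still between calls to the robot, and variables do not carry over. Pictures are saved under pics/ and viewed, at most 10 in all, crops included, and the job is handed in when it is done.

Besides the shell and the picture viewer there is one more tool, called after "Emit:" by a JSON object that holds its "op" and its "data", one argument or row to a line. move_arm: Moves the arm, as the interface text tells. Its arguments: {"type":"object","properties":{"plan":{"type":"array"},"grip":{"type":"number"}},"required":["plan"]}

```bash
mkdir -p pics; cat > h.py <<'E'
import numpy as np,cv2
from bench import ctrl
from scipy.spatial.transform import Rotation as R
def rot(a):
    a=np.array(a,float)
    return a if a.shape==(3,3) else R.from_quat(np.r_[a[1:],a[0]]).as_matrix()
def shot(n,f):
    c=ctrl.camera(n); cv2.imwrite('pics/'+f,cv2.cvtColor(c['pixels'],cv2.COLOR_RGB2BGR)); 
    np.save('pics/'+f[:-4]+'.npy',c,allow_pickle=True); return c
def ray(c,u,v,fish=False):
    x=(u-c['cx'])/c['fx'];y=(v-c['cy'])/c['fy']
    if fish:
        r=np.hypot(x,y); d=np.array([x/r*np.sin(r),y/r*np.sin(r),np.cos(r)]) if r>1e-9 else np.array([0,0,1.])
    else: d=np.array([x,y,1.])
    d=rot(c['attitude'])@d; return np.array(c['origin']),d/np.linalg.norm(d)
def plane(c,u,v,z,fish=False):
    o,d=ray(c,u,v,fish); return o+d*(z-o[2])/d[2]
def tri(a,b):
    (o,d),(p,e)=a,b
    s,t=np.linalg.lstsq(np.c_[d,-e],p-o,rcond=None)[0]
    return (o+s*d+p+t*e)/2,np.linalg.norm(o+s*d-p-t*e)
E
python3 - <<'E'
from h import *
ims=[shot(n,n+'0.png') for n in('scene','side','wrist')]
for c in ims: print({k:np.round(v,3).tolist() for k,v in c.items() if k!='pixels'})
o=ctrl.get_obs();print(o)
p=[cv2.cvtColor(c['pixels'],cv2.COLOR_RGB2BGR) for c in ims]
E
```

```text
{'fx': 462.031, 'fy': 462.031, 'cx': 251.927, 'cy': 184.811, 'origin': [0.07, -0.884, 0.454], 'attitude': [-0.508, 0.809, -0.257, 0.146]}
{'fx': 372.081, 'fy': 372.081, 'cx': 258.288, 'cy': 192.921, 'origin': [0.624, 0.178, 0.833], 'attitude': [-0.042, 0.166, 0.951, -0.259]}
{'fx': 297.319, 'fy': 297.319, 'cx': 255.581, 'cy': 191.745, 'origin': [0.312, -0.489, 0.374], 'attitude': [0.128, 0.832, -0.533, -0.083]}
{'time_s': 0.15, 'q': array([-1.34530042e+00,  1.81368393e-01,  1.60775403e+00,  4.91664846e-06,
        1.35380311e+00, -2.06273178e-01]), 'dq': array([-0.00133671, -0.00205273, -0.00350263, -0.00041746,  0.00133168,
        0.00034208]), 'joint_efforts': array([ 9.07897029e-04, -4.45259213e+01, -3.51692390e+01, -1.97218651e-04,
        5.76710649e-03, -3.15125590e-05]), 'eef_pos': array([ 0.24056229, -0.52180624,  0.23060397]), 'eef_rot': array([-6.66431448e-04,  9.76787194e-01,  2.14210955e-01, -4.00508033e-06]), 'wrist_force': array([-0.49662434,  0.23665454, -0.04315556]), 'torque': array([0.00221178, 0.01108924, 0.01619953]), 'grasp_force': 0.0, 'opening': 1.0001511028134051}
```

View pics/scene0.png

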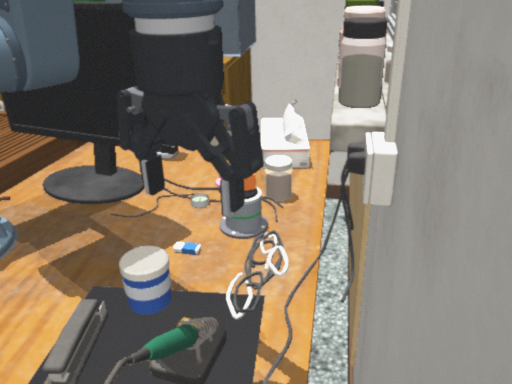

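View pics/side0.png

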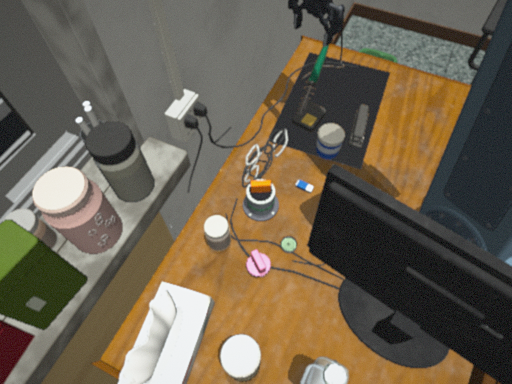

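View pics/wrist0.png

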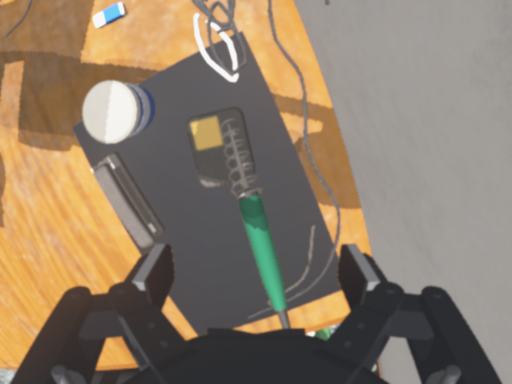

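Scene: canister at (243,215), with the orange bar at about (248,185) partly behind a finger. Jar at (278,178), eraser at (187,247), tea light at (200,200). Side: bar at (261,186), canister at (260,205), jar at (217,230), tea light at (289,243), pink look-alike at (258,263). The wrist view doesn't show the canister yet.

```bash
python3 - <<'E'
from h import *
cs={n:np.load(f'pics/{n}0.npy',allow_pickle=True).item() for n in('scene','side')}
roi={'scene':(225,160,275,205),'side':(235,165,290,205)}
for n,c in cs.items():
    h=cv2.cvtColor(c['pixels'],cv2.COLOR_RGB2HSV);x0,y0,x1,y1=roi[n]
    m=cv2.inRange(h,(3,190,90),(14,255,255));k=np.zeros_like(m);k[y0:y1,x0:x1]=m[y0:y1,x0:x1]
    ys,xs=np.nonzero(k);print(n,len(xs),xs.min(),xs.max(),ys.min(),ys.max(),xs.mean(),ys.mean())
    c['p']=(xs.mean(),ys.mean())
print(tri(ray(cs['scene'],*cs['scene']['p']),ray(cs['side'],*cs['side']['p'])))
print(plane(cs['side'],*cs['side']['p'],.095), plane(cs['side'],217,222,.083),plane(cs['side'],289,243,.015),plane(cs['side'],305,185,.011),plane(cs['scene'],243,226,0))
im=cv2.cvtColor(cs['side']['pixels'],cv2.COLOR_RGB2BGR)[155:275,185:335]
im2=cv2.cvtColor(cs['scene']['pixels'],cv2.COLOR_RGB2BGR)[145:265,165:315]
cv2.imwrite('pics/crop1.png',np.vstack([cv2.resize(i,None,fx=2.5*1,fy=2.5*1,interpolation=2) for i in(im,im2)]))
E
```

```text
scene 1 250 250 181 181 250.0 181.0
side 85 251 269 186 191 260.3176470588235 188.68235294117648
(array([ 0.47949481, -0.24807235,  0.08869816]), np.float64(0.01781804467362406))
[ 0.47333991 -0.2394693   0.095     ] [ 0.59143968 -0.19741139  0.083     ] [ 0.44415054 -0.12103648  0.015     ] [ 0.34357816 -0.25819226  0.011     ] [ 0.46929771 -0.25091997  0.        ]
```

View pics/crop1.png

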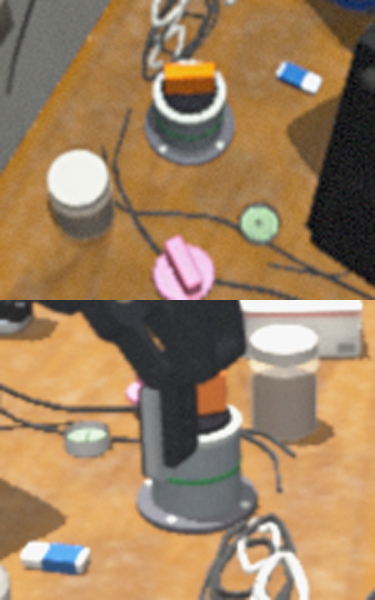

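Crops: the bar's top face is seen from the side with the bar nearly level in the image, from x≈251 to 271 at y≈181. In the scene view the finger hides half of it. Before moving, I'll get the bar direction and check where the monitor is.

```bash
python3 - <<'E'
from h import *
cs={n:np.load(f'pics/{n}0.npy',allow_pickle=True).item() for n in('scene','side')}
s,c=cs['side'],cs['scene']
# crop px /2.5 + offset : bar top face corners (lower/near edge) 
f=lambda x,y:(185+x/2.5,155+y/2.5)
for a in((165,66),(214,63),(167,79),(214,77)): print('bar',plane(s,*f(*a),.108))
print('monitor foot',plane(s,390,320,0),plane(c,95,183,0))
for z in(.1,.2,.3,.4,.5): print(z,'corners',[plane(s,u,v,z)[:2].round(3).tolist() for u,v in((330,170),(310,250),(500,370))])
# canister foot ellipse, rim
print('tri rim ctr',tri(ray(s,*f(189,98)),ray(c,165+203/2.5,145+ (425-300)/2.5)))
print('foot',plane(s,*f(189,127),.0),plane(c,165+196/2.5,145+(500-300)/2.5,0))
o=ctrl.get_obs();w=np.load('pics/wrist0.npy',allow_pickle=True).item()
print(rot(o['eef_rot']),rot(w['attitude']))
E
```

```text
bar [ 0.48950987 -0.25777547  0.108     ]
bar [ 0.44597117 -0.24551055  0.108     ]
bar [ 0.49237981 -0.2439213   0.108     ]
bar [ 0.45130363 -0.23135443  0.108     ]
monitor foot [0.30305891 0.11283954 0.        ] [0.30143963 0.11044642 0.        ]
0.1 corners [[0.302, -0.229], [0.427, -0.06], [0.201, 0.262]]
0.2 corners [[0.346, -0.174], [0.454, -0.028], [0.259, 0.251]]
0.3 corners [[0.39, -0.118], [0.481, 0.005], [0.316, 0.239]]
0.4 corners [[0.434, -0.062], [0.508, 0.037], [0.374, 0.228]]
0.5 corners [[0.478, -0.007], [0.535, 0.07], [0.432, 0.217]]
tri rim ctr (array([ 0.4754901 , -0.24664932,  0.06134097]), np.float64(0.010448284613293944))
foot [ 0.47054527 -0.24524978  0.        ] [ 0.47190795 -0.2483395   0.        ]
[[ 9.08227333e-01  4.18477030e-01 -2.93338056e-04]
 [ 4.18477041e-01 -9.08226445e-01  1.30020754e-03]
 [ 2.77689612e-04 -1.30363927e-03 -9.99999112e-01]] [[ 0.4176461  -0.86582173 -0.27554396]
 [-0.90860822 -0.39854009 -0.12488756]
 [-0.00168495  0.30252031 -0.95314145]]
```

Measured: bar centre about (0.470,-0.245), top near 0.108, yaw about -0.29. That fits the foot at (0.471,-0.247). The monitor's near edge, at about (0.43,-0.06), is clear of the arm. I'll turn the tool by -0.715 to line up with the bar, stopping for a wrist view on the way.

Emit:
{"op": "move_arm", "data": {
  "plan": [0.7,0.8,0.2,0,0,-0.1,1.4,1.6,0.4,0,0,-0.25,2.1,2.4,0.6,0,0,-0.4,2.8,3.2,0.8,0,0,-0.5,3.4,4.0,0.8,0,0,-0.6,3.4,4.0,0.8,0,0,-0.7,3.4,4.0,0.8,0,0,-0.7,3.4,4.0,0.8,0,0,-0.7],
  "grip": 85
}}

```text
time_s: 1.15
eef_pos: [0.4103, -0.3225, 0.2711]
eef_rot: [-0.0, 0.991, -0.133, -0.0]
wrist_force: [0.5, -1.3, 0.1]
opening: 0.995
grasp_force: 0.0
```

```bash
cat > m.py <<'E'
from h import *
def orange(c,fish=False,z=.108):
    h=cv2.cvtColor(c['pixels'],cv2.COLOR_RGB2HSV); m=cv2.inRange(h,(3,200,120),(16,255,255))
    cn,_=cv2.findContours(m,0,2)
    for k in sorted(cn,key=cv2.contourArea)[-4:]:
        r=cv2.minAreaRect(k); P=np.array([plane(c,*p,z,fish)[:2] for p in cv2.boxPoints(r)])
        print(cv2.contourArea(k),np.round(r[0],1),np.round(r[1],1),'ctr',P.mean(0).round(4),'sides',np.linalg.norm(P-np.roll(P,1,0),axis=1).round(4))
        e=P-np.roll(P,1,0);l=e[np.argmax((e**2).sum(1))];print('   yaw',np.arctan(l[1]/l[0]))
E
python3 - <<'E'
from m import *
c=shot('wrist','w1.png');print(c['origin']);orange(c,True)
print(ctrl.get_obs()['eef_pos'],ctrl.get_obs()['q'])
E
```

```text
[ 0.48570782 -0.34251003  0.41407867]
[ 0.41024109 -0.3227044   0.27109408] [-8.94139710e-01  2.88974052e-02  1.69189318e+00 -6.74071365e-05
  1.42116530e+00  9.44409782e-01]
```

View pics/w1.png

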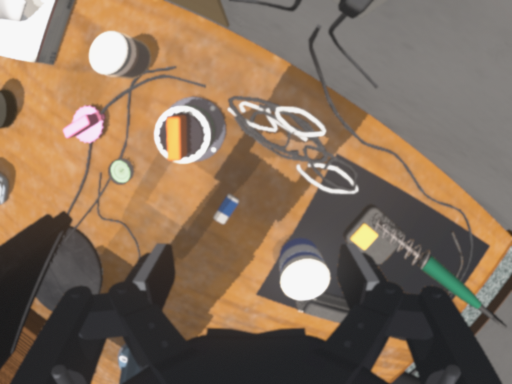

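The wrist view shows the bar's bright top face at (175,138) with its shaded side to the right. The rim is at (182,134), the jar at (112,53), the eraser at (227,209), the tea light at (121,171) and the pink cap at (86,124). My mask was too tight, so I'll widen it and split the top from the side.

```bash
cat > m.py <<'E'
from h import *
def orange(c,roi,fish=True,z=.108,lo=(8,120,215),hi=(24,255,255)):
    x0,y0,x1,y1=roi
    h=cv2.cvtColor(c['pixels'],cv2.COLOR_RGB2HSV); m=cv2.inRange(h,lo,hi)
    k=np.zeros_like(m);k[y0:y1,x0:x1]=m[y0:y1,x0:x1]
    t=max(cv2.findContours(k,0,2)[0],key=cv2.contourArea)
    r=cv2.minAreaRect(t); P=np.array([plane(c,*p,z,fish)[:2] for p in cv2.boxPoints(r)])
    e=P-np.roll(P,1,0);l=e[np.argmax((e**2).sum(1))]
    print(cv2.contourArea(t),np.round(r[0],1),np.round(r[1],1),'ctr',P.mean(0).round(4),'sides',np.linalg.norm(e,axis=1)[:2].round(4),'yaw',np.arctan(l[1]/l[0]).round(3))
    return r[0]
E
python3 - <<'E'
from m import *
c=np.load('pics/w1.npy',allow_pickle=True).item()
h=cv2.cvtColor(c['pixels'],cv2.COLOR_RGB2HSV)
for y in(122,138,154): print([h[y,x].tolist() for x in range(160,196,3)])
orange(c,(155,105,200,170)); 
s=np.load('pics/side0.npy',allow_pickle=True).item()
print([s['pixels'][y,261].tolist() for y in range(174,196,2)],[cv2.cvtColor(s['pixels'],cv2.COLOR_RGB2HSV)[y,261].tolist() for y in range(174,196,2)])
p=orange(s,(235,165,290,205),False)
w=orange(c,(155,105,200,170))
print(tri(ray(c,*w,True),ray(s,*p)))
E
```

```text
[[0, 0, 247], [163, 12, 146], [11, 148, 224], [20, 150, 247], [21, 146, 247], [23, 139, 247], [17, 153, 246], [10, 151, 149], [10, 136, 124], [7, 76, 91], [2, 36, 92], [177, 24, 108]]
[[171, 11, 160], [0, 34, 105], [11, 141, 205], [21, 149, 247], [22, 142, 247], [23, 140, 247], [18, 151, 246], [10, 153, 160], [10, 135, 127], [8, 81, 95], [2, 40, 95], [177, 26, 109]]
[[14, 98, 185], [18, 5, 243], [15, 4, 247], [21, 140, 247], [22, 144, 247], [22, 144, 247], [19, 150, 247], [10, 160, 175], [10, 134, 129], [6, 56, 109], [0, 13, 142], [9, 9, 198]]
524.0 [173.2 138.4] [43.1 13.7] ctr [ 0.4719 -0.248 ] sides [0.0466 0.0151] yaw -0.289
[[74, 80, 78], [91, 76, 66], [161, 145, 125], [244, 220, 179], [243, 177, 14], [245, 180, 25], [202, 109, 23], [141, 73, 10], [145, 79, 20], [109, 61, 41], [50, 49, 59]] [[80, 19, 80], [12, 70, 91], [17, 57, 161], [19, 68, 244], [21, 240, 243], [21, 229, 245], [14, 226, 202], [14, 237, 141], [14, 220, 145], [9, 159, 109], [123, 43, 59]]
92.5 [260.5 183. ] [ 6. 19.] ctr [ 0.4704 -0.2463] sides [0.0162 0.0438] yaw -0.347
524.0 [173.2 138.4] [43.1 13.7] ctr [ 0.4719 -0.248 ] sides [0.0466 0.0151] yaw -0.289
(array([ 0.47102478, -0.24745677,  0.10618645]), np.float64(0.001952127541696656))
```

Emit:
{"op": "move_arm", "data": {
  "plan": [0.6,0.7,0,0,0,0,1.2,1.5,0,0,0,0,1.2,1.5,0,0,0,0,1.2,1.5,0,0,0,0]
}}

```text
time_s: 1.7
eef_pos: [0.4703, -0.2478, 0.2711]
eef_rot: [0.0, 0.991, -0.134, -0.0]
wrist_force: [-0.2, -0.2, 0.5]
opening: 0.998
grasp_force: 0.0
```

```bash
python3 - <<'E'
from h import *
c=shot('wrist','w2.png');print(c['origin'],ctrl.get_obs()['eef_pos'])
E
```

```text
[ 0.5456834  -0.26777751  0.41413928] [ 0.47011835 -0.24815227  0.2711638 ]
```

View pics/w2.png

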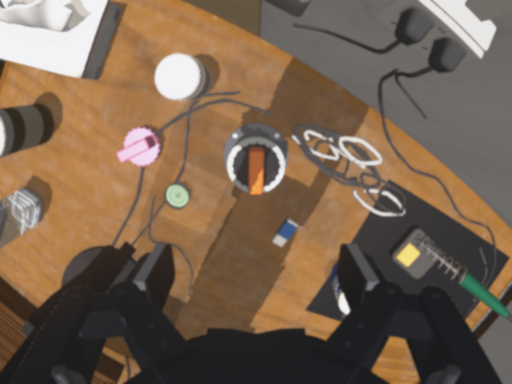

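The wrist view from above shows the bar, now in the gripper's shadow, at (257,170) inside the rim at (256,163). It lines up with the tool's x axis. I'll triangulate it against the previous wrist view.

```bash
python3 - <<'E'
from m import *
a=np.load('pics/w1.npy',allow_pickle=True).item();b=np.load('pics/w2.npy',allow_pickle=True).item()
h=cv2.cvtColor(b['pixels'],cv2.COLOR_RGB2HSV)
for y in(152,160,180,190): print([h[y,x].tolist() for x in range(244,272,3)])
p=orange(a,(155,105,200,170)); q=orange(b,(240,140,275,200),lo=(5,150,110))
print(tri(ray(a,*p,True),ray(b,*q,True)))
E
```

```text
[[175, 20, 77], [5, 45, 63], [10, 161, 136], [11, 168, 158], [11, 169, 157], [11, 168, 155], [11, 163, 141], [8, 61, 63], [5, 26, 58], [168, 17, 75]]
[[8, 35, 59], [6, 57, 63], [11, 166, 152], [11, 170, 170], [11, 170, 170], [11, 171, 170], [10, 165, 153], [4, 53, 67], [168, 17, 76], [174, 17, 76]]
[[9, 44, 58], [10, 81, 69], [11, 169, 158], [11, 170, 170], [12, 172, 200], [15, 167, 240], [11, 177, 217], [0, 34, 67], [165, 19, 82], [165, 11, 95]]
[[12, 35, 124], [12, 36, 126], [11, 169, 171], [16, 166, 237], [16, 167, 241], [15, 170, 241], [9, 128, 208], [8, 5, 202], [6, 6, 216], [13, 57, 138]]
524.0 [173.2 138.4] [43.1 13.7] ctr [ 0.4719 -0.248 ] sides [0.0466 0.0151] yaw -0.289
598.5 [256.  171.5] [45. 14.] ctr [ 0.4729 -0.2483] sides [0.0492 0.0146] yaw -0.262
(array([ 0.47238998, -0.24795995,  0.10598365]), np.float64(0.0010678130878230534))
```

The bar top is at (0.472,-0.248,0.106), which agrees with the expected 0.108, and yaw ≈ -0.27 matches the tool. I'll go down to TCP z ≈ 0.082, so the tips stay clear of the flange at 0.076.

Emit:
{"op": "move_arm", "data": {
  "plan": [0.04,0,-1,0,0,0,0.04,0,-2,0,0,0,0.04,0,-2.8,0,0,0,0.04,0,-3.4,0,0,0,0.04,0,-3.76,0,0,0,0.04,0,-3.76,0,0,0,0.04,0,-3.76,0,0,0]
}}

```text
time_s: 2.62
eef_pos: [0.4733, -0.2482, 0.0846]
eef_rot: [0.001, 0.991, -0.134, 0.001]
wrist_force: [-1.0, -0.7, -0.6]
opening: 0.991
grasp_force: 0.0
```

Emit:
{"op": "move_arm", "data": {
  "plan": [0,0,0,0,0,0,0,0,0,0,0,0,0,0,0,0,0,0,0,0,0,0,0,0,0,0,0,0,0,0,0,0,0,0,0,0,0,0,0,0,0,0,0,0,0,0,0,0],
  "grip": 8
}}

```text
time_s: 3.62
eef_pos: [0.4729, -0.2474, 0.0837]
eef_rot: [0.0, 0.991, -0.134, 0.0]
wrist_force: [-0.5, 0.6, 5.0]
opening: 0.173
grasp_force: 59.2
```

Gripped: opening about 15 mm, 59 N. First I'll try turning anticlockwise in small steps.

Emit:
{"op": "move_arm", "data": {
  "plan": [0,0,0,0,0,0.06,0,0,0,0,0,0.12,0,0,0,0,0,0.18,0,0,0,0,0,0.24,0,0,0,0,0,0.24]
}}

```text
time_s: 4.25
eef_pos: [0.473, -0.2475, 0.0837]
eef_rot: [0.0, 1.0, -0.014, 0.0]
wrist_force: [0.2, -0.0, 4.2]
opening: 0.174
grasp_force: 59.3
```

```bash
python3 -c "
from h import *
o=ctrl.get_obs();print(o['torque'],o['wrist_force'],o['joint_efforts'][5],R.from_matrix(rot(o['eef_rot'])).as_rotvec(), 2*np.arctan2(o['eef_rot'][2],o['eef_rot'][1]),o['q'][5])"
```

```text
[ 0.05243107 -0.01729455  0.05787885] [ 0.22464296 -0.02612458  4.16769752] -0.17069286201149225 [ 3.14080579e+00 -4.31959259e-02  1.01978515e-03] -0.027504535913225013 0.893666793998217
```

Torque is only 0.06 N m, so it's turning freely. Carrying on to 0.4 rad.

Emit:
{"op": "move_arm", "data": {
  "plan": [0,0,0,0,0,0.05,0,0,0,0,0,0.1,0,0,0,0,0,0.15,0,0,0,0,0,0.15]
}}

```text
time_s: 4.75
eef_pos: [0.473, -0.2475, 0.0837]
eef_rot: [0.0, 0.998, 0.061, 0.0]
wrist_force: [0.2, 0.3, 5.2]
opening: 0.175
grasp_force: 59.3
```

```bash
cat > s.py <<'E'
from h import *
o=ctrl.get_obs();print(o['torque'],o['wrist_force'],o['joint_efforts'][5],2*np.arctan2(o['eef_rot'][2],o['eef_rot'][1]),o['q'][5])
E
python3 s.py
```

```text
[0.03923342 0.00559168 0.07416041] [0.17588522 0.27350609 5.17549437] -0.12770762667059898 0.12242843219099592 0.7437649195280008
```

Emit:
{"op": "move_arm", "data": {
  "plan": [0,0,0,0,0,0.05,0,0,0,0,0,0.1,0,0,0,0,0,0.15,0,0,0,0,0,0.15]
}}

```text
time_s: 5.25
eef_pos: [0.473, -0.2475, 0.0837]
eef_rot: [0.0, 0.991, 0.136, 0.0]
wrist_force: [-0.2, 0.3, 5.3]
opening: 0.177
grasp_force: 59.3
```

```bash
python3 s.py
```

```text
[0.08787119 0.02553202 0.09203978] [-0.2478753   0.34894999  5.3433298 ] -0.12822963763028383 0.272436255876362 0.593745913958995
```

Emit:
{"op": "move_arm", "data": {
  "plan": [0,0,0,0,0,0.05,0,0,0,0,0,0.1,0,0,0,0,0,0.15,0,0,0,0,0,0.15]
}}

```text
time_s: 5.75
eef_pos: [0.4729, -0.2475, 0.0837]
eef_rot: [0.0, 0.978, 0.21, 0.0]
wrist_force: [-0.0, 0.5, 5.0]
opening: 0.173
grasp_force: 59.3
```

```bash
python3 - <<'E'
exec(open('s.py').read())
c=shot('wrist','w3.png')
a=c['pixels'][100:384,130:390]; s=shot('side','side3.png')['pixels'][150:245,215:310]
cv2.imwrite('pics/crop3.png',cv2.cvtColor(np.hstack([a,cv2.resize(s,(284,284),interpolation=2)]),cv2.COLOR_RGB2BGR))
E
```

```text
[ 0.06098017 -0.00709872  0.02684225] [-0.0109417   0.52558497  4.98188652] -0.12871026992797852 0.42240417344009107 0.4437670612027115
```

View pics/crop3.png

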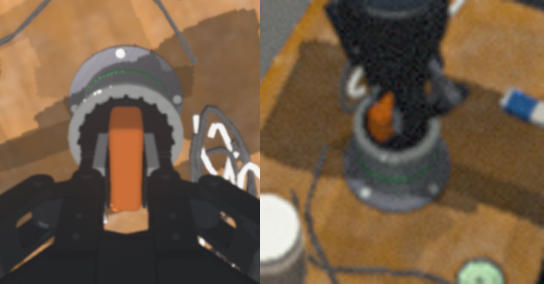

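The bar (at (125,160) in the crop) still lies square between the pads after 0.69 rad. No stop was met, so anticlockwise is the unlocking way. On to 1.45 rad.

Emit:
{"op": "move_arm", "data": {
  "plan": [0,0,0,0,0,0.1,0,0,0,0,0,0.2,0,0,0,0,0,0.3,0,0,0,0,0,0.4,0,0,0,0,0,0.5,0,0,0,0,0,0.6,0,0,0,0,0,0.7,0,0,0,0,0,0.76,0,0,0,0,0,0.76,0,0,0,0,0,0.76]
}}

```text
time_s: 7.1
eef_pos: [0.4729, -0.2475, 0.0837]
eef_rot: [0.0, 0.83, 0.557, 0.0]
wrist_force: [-0.1, -0.2, 4.1]
opening: 0.172
grasp_force: 59.3
```

```bash
python3 s.py
```

```text
[-0.01973379  0.07379758  0.03033723] [-0.10812464 -0.21962788  4.06453588] 0.07022019708529115 1.1820311007460924 -0.3157387737669337
```

Turned 1.45 rad with no stop. I'll lift slowly first to check that it's free.

Emit:
{"op": "move_arm", "data": {
  "plan": [0,0,0.05,0,0,0,0,0,0.1,0,0,0,0,0,0.16,0,0,0,0,0,0.22,0,0,0,0,0,0.22,0,0,0]
}}

```text
time_s: 7.72
eef_pos: [0.4729, -0.2474, 0.0946]
eef_rot: [0.0, 0.83, 0.557, 0.0]
wrist_force: [-0.4, -0.2, -1.0]
opening: 0.174
grasp_force: 58.5
```

It's free: up 11 mm with only the cap's 1 N weight on the wrist. Lifting it the rest of the way.

Emit:
{"op": "move_arm", "data": {
  "plan": [0,0,0.2,0,0,0,0,0,0.5,0,0,0,0,0,0.9,0,0,0,0,0,1.3,0,0,0,0,0,1.6,0,0,0,0,0,1.7,0,0,0,0,0,1.7,0,0,0,0,0,1.7,0,0,0,0,0,1.7,0,0,0,0,0,1.7,0,0,0]
}}

```text
time_s: 8.98
eef_pos: [0.4724, -0.2471, 0.1788]
eef_rot: [-0.0, 0.83, 0.557, -0.0]
wrist_force: [-0.2, -0.6, -0.5]
opening: 0.174
grasp_force: 58.6
```

```bash
python3 - <<'E'
exec(open('s.py').read())
a=shot('scene','scene4.png')['pixels'][80:270,120:320]; s=shot('side','side4.png')['pixels'][110:300,180:380]
print(ctrl.get_obs()['eef_rot'],abs(ctrl.get_obs()['dq']).max())
cv2.imwrite('pics/crop4.png',cv2.cvtColor(cv2.resize(np.hstack([a,s]),None,fx=2,fy=2,interpolation=2),cv2.COLOR_RGB2BGR))
E
```

```text
[-0.00475497 -0.00070036  0.01571533] [-0.15570661 -0.63815329 -0.49230498] 1.1233569807700405e-06 1.1817608697127782 -0.31559738232013823
[-2.07476294e-04  8.30435291e-01  5.57115052e-01 -5.63248592e-05] 0.0029789912396698337
```

View pics/crop4.png

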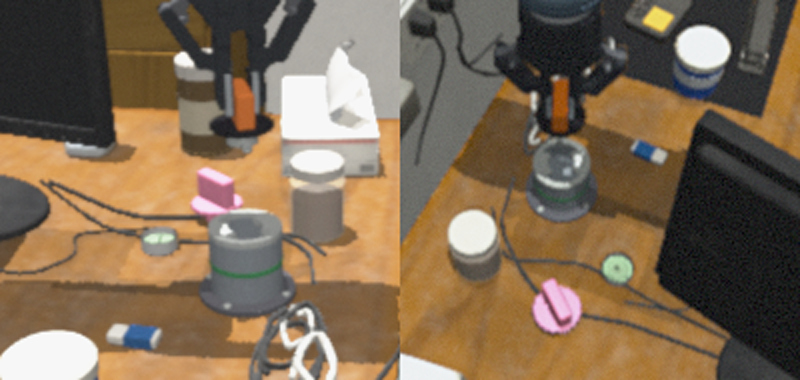

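The cap hangs level in the gripper, about 95 mm up (crop (242,115)), above the open canister at (245,255). Jar, eraser and tea light haven't moved.

```bash
python3 -c "
from bench import ctrl
print(ctrl.hand_in())"
```

```text
the job is handed in; nothing more can be done
None
```

The canister is open: the cap unlocked anticlockwise (turned about 1.45 rad) and is held level and still about 95 mm above its closed position, the jar, eraser and tea light are untouched, and the job is handed in.

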